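# Hang the drive wheel on the sprung twin J-hook

## Task

Lift the green spoked wheel out of its cradle by the rim and hang the rim in the twin J-hook of the stand, pressing it down gently until both orange spring catches have snapped shut above the rim. Then, before letting go, pull the wheel gently upward to prove that the catches hold it (the sprung hook must rise with it by some 3 to 5 mm), lower it and leave it hanging freely. Never force the hook (keep below 20 N), and leave the other things on the bench alone.

Things in the scene. Friction and masses are not known exactly. Their poses are not given: they have to be found in the camera images.
- wheel: Green spoked drive wheel with a dark hub, 0.25 to 0.45 kg. Rim 170 mm outside, 138 mm inside diameter, 12 mm thick; two spokes 16 mm wide, 8 mm thick, straight up and down at the start (the wheel's +z and -z). Hub 30 mm thick. Origin at the centre of the hub; x is the wheel's axle, y and z lie in the wheel's plane. At the start it stands upright in the cradle, origin 91 mm above the bench, and is gripped from above across the 12 mm rim.
- cradle: Wheel holder: dark plate 75 x 150 x 5 mm with two pale upright wooden cheeks 60 mm high and 130 mm long along its y, with a slot 13.5 mm wide between them in which the rim stands on two bars. Origin at the underside's centre; x across the slot (the wheel's axle), y along it. Fixed.
- stand: Fixed stand with a twin J-hook. Origin on the bench straight below the hooks' seat, midway between them; the hooks open to its -x (towards the robot). A clamp on the post (22 mm square, at x +95 mm, top 253 mm up) carries the hooks; the seat (top of the wire in the valley) is 200 to 230 mm above the bench: this setting is NOT reported, feel or look for it.
- hook_left (a point): Point 200 mm above the bench (the LOWEST setting of the seat) at the left hook, stand's y = +40 mm. Hook of 8 mm wire: from x = +52 mm it runs level towards -x and turns up to a tip at x = -18 mm, top 26 mm above the seat, inner face at about x = -12 mm. Nothing stands between the two hooks.
- hook_right (a point): The same for the right hook, stand's y = -40 mm. The rim hangs across both wires, its plane square to the stand's x, wheel centre about 56 mm below the seat.
- hook_entry (a point): Point at stand's x = -2 mm, y = 0, z = 300 mm: the rim's top goes in on this vertical line, between hook tips and catch ramps, axle along stand's x. Come in from -x with the wheel's centre 225 to 232 mm above the bench: for every setting the hooks then pass inside the rim. Then press straight down: 5 to 13 N push the catches back; they snap over the rim just before it seats.
- catch_left (a joint): Left (stand's +y) orange catch above the left hook, sliding along x out of a grey housing (x +32 mm back, top 60 mm above the seat). 0 = shut: flat underside 27.5 mm above the seat, nose at x -6 mm; ramp on top from there to x +12 mm, 58 mm above the seat. Grows in m to 0.020 as it is pushed back; slippery; 2.2 N at 0, plus 0.22 N per mm.
- catch_right (a joint): Right (stand's -y) orange catch, the same. With both shut over the seated rim the wheel has about 7 mm of upward play before they hold it.
- hook_float (a joint): Sprung vertical slide that carries both hooks and their catches on the clamp: 0 = unloaded, + up, - down, in m, stops at -0.010 and +0.010; 2.5 N per mm. The hanging wheel alone makes it sag 1.1 to 1.7 mm; in the pull test it must rise above +0.002.
- duct_tape: Grey roll of tape lying flat, 107 mm across, 48 mm high; bystander, loose. Origin at the underside's centre.
- white_carton: White upright carton, 38 x 71 x 119 mm; bystander, loose. Origin at the underside's centre.
- drive_ring_b: Black toothed belt pulley lying flat, 66 mm across, 26 mm high; bystander, loose. Origin at the underside's centre.
Things that resemble listed ones, but are neither listed nor needed, are in the scene too. There is more than one size of the wheel; the one meant has the size given above.

How it is judged:
By the outcome, as a careful person would: the job done as asked, in the order asked, and still so for the second after the job is handed in, with the robot touching nothing.
It also fails if it takes over 72 s, if anything falls off the work surface, if the arm or the gripper's body presses on something with over 40 N, if the wrist force passes 120 N, or if a joint passes its speed limit or range.

## Robot

A 6-joint arm with a two-finger parallel gripper is mounted at the origin on a cart in front of the work surface, level with it; the furniture and walls round the work are solid. World frame = base frame: x ahead of the robot, y to its left, z up, the work surface at z = 0. Lengths are in m, angles in rad, forces in N, time in s.
With the tool pointing down it reaches from about 0.25 to 0.775 m from the base axis. Payload 4 kg.
Tool frame: the origin (TCP) lies at the very end of the fingers, on their centre line; the grasp point (between the pads) lies 19 mm behind it; z points along the fingers, y is the line along which they close (so a half turn about z gives the same grasp; the last joint's range is limited). The gripper opens to 94 mm and grips with 3 to 60 N. Pads are 16 mm wide; open, the fingers measure 119 mm over their backs; the gripper's body (75 mm by 177 mm) begins 78 mm behind the grasp point.
Start: joints at [-1.224, 0.087, 1.371, -0, 1.684, -0.103], TCP at [0.239, -0.495, 0.206] pointing down, gripper open.
Joint ranges: [-3.1, 3.1], [-0.76, 2.03], [0.27, 2.55], [-1.08, 4.22], [0.17, 2.65], [-2.57, 2.57]. Speed limits (rad/s): [2.79, 2.79, 3.14, 3.14, 3.14, 3.14].

## Interface

Orientations are given as [roll, pitch, yaw] about the fixed x, y, z axes, in that order (R = Rz(yaw) Ry(pitch) Rx(roll)).
In Python, from bench import robot gives the robot as it stands. The module is installed in compiled form; this text tells all that it offers.
- The arm moves only by the tool move_arm, never from a script. Its argument "deltas" is one flat list of numbers, 7 for each row, row after row: the turn, a rotation vector about the tool's x, y, z in rad, then the shift along the tool's x, y, z in cm, then the closure, from -1 (fully open) to 1 (shut). A call has 1 to 8 rows; each row is the pose to reach, as a shift and turn from the pose commanded when the call began, along the tool's axes at that moment; what a row does not reach only later rows make up. A row lasts 1/10 s, in which the tool goes at most 50 mm and 8.59 degrees, less where a joint would pass 70% of its speed; a pose out of reach is approached as far as the arm can. A call with a gripper value outside its range is refused whole. The fingers move at their own pace and stop on an object; the grip force is fixed at half the most. Time passes only in rows, so rows that repeat a pose let the fingers close. It gives the time, the measured TCP pose, the force, the opening and the grip force at its end, in the units of the state.
- robot.get_obs(): the state, without advancing time (a new reading comes with each control period).
- robot.snapshot(name): name is "side" or "top"; returns a dict with "image" (384x512x3 uint8, red, green, blue), "depth" (384x512 float32, m along the optical axis (not along the pixel's ray), 0 where there is no reading), "fov_y" (degrees; the focal length in pixels is half the picture's height over the tangent of half this angle, whatever the lens; pixels are square), "cx", "cy" (the principal point, pixels), "origin" and "orientation" of the camera in the world. Camera axes: x right, y up, looking along -z (the intrinsics and any distortion apply to the point x, -y, -z); pixel columns grow to the right and rows downward; lengths in m; the calibration is good to about 2 mm. A picture is of the moment at which its call begins.
- robot.close_job(): hands the job in; it is judged then, once.
The state is a dict: "time": time; "joint_positions": joint angles; "qvel": joint speeds; "joint_torque": joint torques, N m; "tool_pos": TCP position; "ee_rot": TCP orientation; "wrist_force": force on the tool from outside, world axes, zero at the start; "wrist_torque": the same for the moment, N m; "width": finger opening in m; "finger_force": force on a finger pad.
Only numpy, scipy, OpenCV 4.12 (cv2) and the standard library are available. Lean on these libraries where they do the work, as an engineer would, in place of code of your own. Each camera call takes 0.05 s, during which the arm holds its last target. There are 200 camera calls.

## Working session

There is one attempt and no reset: what is moved stays moved. The work goes in short steps, Python scripts to look and compute and a tool call to move; the robot and the scene stay as the last step left them, time stands still between calls to the robot, and variables do not carry over. Pictures are saved under pics/ and viewed, at most 10 in all, crops included, and the job is handed in when it is done.

Besides the shell and the picture viewer there is one more tool, called after "Call:" as name(argument=value, ...) on one line, values as JSON. move_arm: Moves the arm, as the interface text tells. Its arguments: {"type":"object","properties":{"deltas":{"type":"array","items":{"type":"number"}}},"required":["deltas"]}

```bash
mkdir -p pics
cat > h.py <<'E'
import numpy as np, cv2
from bench import robot
def snap(n,f=None):
    s=robot.snapshot(n)
    if f: cv2.imwrite('pics/'+f,s['image'][:,:,::-1])
    return s
from scipy.spatial.transform import Rotation as Ro
def rot(o):
    o=np.array(o,float)
    if o.shape==(3,3): return o
    return (Ro.from_euler('xyz',o) if o.size==3 else Ro.from_quat(o)).as_matrix()
def cloud(s):
    d=s['depth'];h,w=d.shape;f=h/2/np.tan(np.radians(s['fov_y'])/2)
    v,u=np.mgrid[:h,:w]
    p=np.stack([(u-s['cx'])/f*d,-(v-s['cy'])/f*d,-d],-1)
    P=p@rot(s['orientation']).T+np.array(s['origin']); P[d==0]=np.nan
    return P
E
python3 - <<'E'
from h import *
for n in('side','top'):
    s=snap(n,n+'0.png'); print({k:v for k,v in s.items() if k not in('image','depth')})
    np.savez(n+'0.npz',P=cloud(s),im=s['image'])
print(robot.get_obs())
a=[cv2.imread(f'pics/{n}0.png') for n in('side','top')]
E
```

```text
{'fov_y': 42.74699315962837, 'cx': 255.08255554764528, 'cy': 191.24824242124353, 'origin': array([ 0.29268985, -1.21097914,  0.69969229]), 'orientation': array([ 1.15728269, -0.01211996, -0.23734099])}
{'fov_y': 47.39682465238781, 'cx': 260.1129658125225, 'cy': 191.5043518500207, 'origin': array([ 0.51959809, -0.06081394,  1.40884229]), 'orientation': array([ 0.0418443 , -0.00438163, -1.58751979])}
{'time': 0.1, 'joint_positions': array([-1.22406111e+00,  8.79060029e-02,  1.37206859e+00,  9.29914044e-06,
        1.68362590e+00, -1.03113891e-01]), 'qvel': array([-0.00045351, -0.00020633, -0.00314481, -0.00169409, -0.00275315,
       -0.00159843]), 'joint_torque': array([ 2.45481890e-03, -3.41252017e+01, -3.03302085e+01,  7.20873917e-02,
        3.03960289e-02, -8.74652005e-05]), 'tool_pos': array([ 0.23898043, -0.49482159,  0.20442514]), 'ee_rot': array([-3.13959643e+00, -2.15862450e-04,  4.49849932e-01]), 'wrist_force': array([ 0.24133251, -0.4131546 ,  0.17699376]), 'wrist_torque': array([ 0.07145775, -0.00036116,  0.00119285]), 'finger_force': 0.0, 'width': 0.0944037394264298}
```

View pics/side0.png

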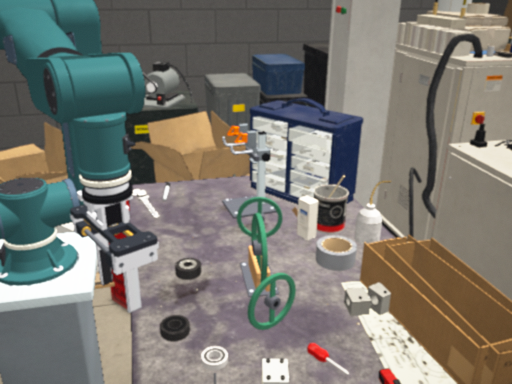

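View pics/top0.png

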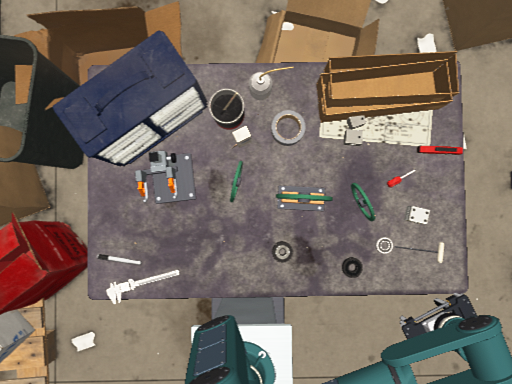

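The side view shows the cradle wheel upright at (260,250), with two decoy wheels at (258,217) and (271,302). The stand's orange catches are at (237,135). In the top view the cradle wheel is at (303,197) and the stand's hooks and catches are at (142–174,185), with the post at (165,165).

Run:
```python
from h import *
for n in('top','side'):
    d=np.load(n+'0.npz');P=d['P'];im=d['im'];hsv=cv2.cvtColor(im,cv2.COLOR_RGB2HSV)
    for nm,lo,hi in(('green',(55,90,30),(85,255,255)),('orange',(5,180,120),(20,255,255))):
        m=cv2.inRange(hsv,lo,hi)
        k,l,st,c=cv2.connectedComponentsWithStats(m)
        for i in range(1,k):
            if st[i,4]<15: continue
            q=P[l==i];q=q[~np.isnan(q[:,0])]
            if len(q)<5: continue
            q=q[q[:,2]>0.02]
            if len(q)<5 or q[:,0].mean()<.15: continue
            xy=q[:,:2]-np.median(q[:,:2],0);w=np.linalg.svd(xy-xy.mean(0),full_matrices=0)[2][0]
            print(n,nm,st[i],'med',np.median(q,0).round(3),'min',np.percentile(q,2,axis=0).round(3),'max',np.percentile(q,98,axis=0).round(3),'dir',np.degrees(np.arctan2(w[1],w[0])).round(1))
d=np.load('top0.npz');P=d['P']
# grey stand: height map around stand
q=P[145:205,125:200].reshape(-1,3)
for a,b in((.003,.02),(.2,.245),(.245,.262),(.262,.3)):
    r=q[(q[:,2]>a)&(q[:,2]<b)]
    if len(r): print(a,b,len(r),r.min(0).round(3),r.max(0).round(3),r.mean(0).round(3),cv2.minAreaRect(r[:,:2].astype('f4')*1000))
im=np.vstack([cv2.resize(cv2.imread('pics/top0.png')[145:215,120:340],(800,255),interpolation=2)])
s=cv2.resize(cv2.imread('pics/side0.png')[110:230,190:300],(360,393)[::1],interpolation=2)
o=np.zeros((600-0,800,3),'u1');o[:255]=im;s=cv2.resize(s,(316,345));o[255:,:316]=s
s2=cv2.resize(cv2.imread('pics/side0.png')[180:340,220:320],(216,345));o[255:,400:616]=s2
cv2.imwrite('pics/c0.png',o)
```

```text
top green [231 161  11  41 150] med [0.605 0.006 0.121] min [ 0.553 -0.011  0.024] max [0.664 0.02  0.133] dir 165.7
top green [352 183  23  38 253] med [ 0.54  -0.38   0.109] min [ 0.486 -0.405  0.021] max [ 0.593 -0.353  0.133] dir -154.1
top green [277 194  55   7 234] med [ 0.555 -0.191  0.162] min [ 0.546 -0.271  0.03 ] max [ 0.564 -0.12   0.178] dir -94.4
top orange [169 178   6  15  60] med [0.59  0.166 0.265] min [0.571 0.162 0.248] max [0.607 0.172 0.274] dir -176.1
top orange [138 182   7  14  70] med [0.581 0.245 0.264] min [0.564 0.24  0.246] max [0.598 0.251 0.274] dir -177.0
side green [342   8   4   5  19] med [1.39  1.347 0.541] min [1.383 1.332 0.532] max [1.405 1.363 0.552] dir 65.1
side green [ 237  197   58  132 1716] med [ 0.551 -0.281  0.103] min [ 0.483 -0.414  0.022] max [0.659 0.014 0.174] dir -100.7
side green [257 255   3   9  18] med [ 0.552 -0.206  0.063] min [ 0.548 -0.21   0.051] max [ 0.554 -0.198  0.075] dir -89.3
side orange [487  76  15   4  45] med [1.976 0.836 0.267] min [1.94  0.824 0.26 ] max [2.02  0.852 0.274] dir 5.3
side orange [472 113  12 
[... 207 characters left out ...]

0.003 0.02 1845 [0.542 0.127 0.003] [0.734 0.366 0.02 ] [0.623 0.219 0.01 ] ((638.5447387695312, 246.53814697265625), (238.48182678222656, 190.4744873046875), 89.09980010986328)
0.2 0.245 391 [0.548 0.159 0.2  ] [0.703 0.301 0.245] [0.628 0.209 0.215] ((634.2206420898438, 216.59329223632812), (187.1982421875, 111.57586669921875), 20.014944076538086)
0.245 0.262 185 [0.561 0.161 0.245] [0.678 0.251 0.262] [0.625 0.21  0.254] ((619.3505859375, 205.7132110595703), (90.1274642944336, 116.54624938964844), 89.63558959960938)
0.262 0.3 231 [0.574 0.161 0.262] [0.636 0.257 0.279] [0.608 0.208 0.27 ] ((604.4241333007812, 208.53500366210938), (55.61115646362305, 96.12255096435547), 4.891849994659424)
```

View pics/c0.png

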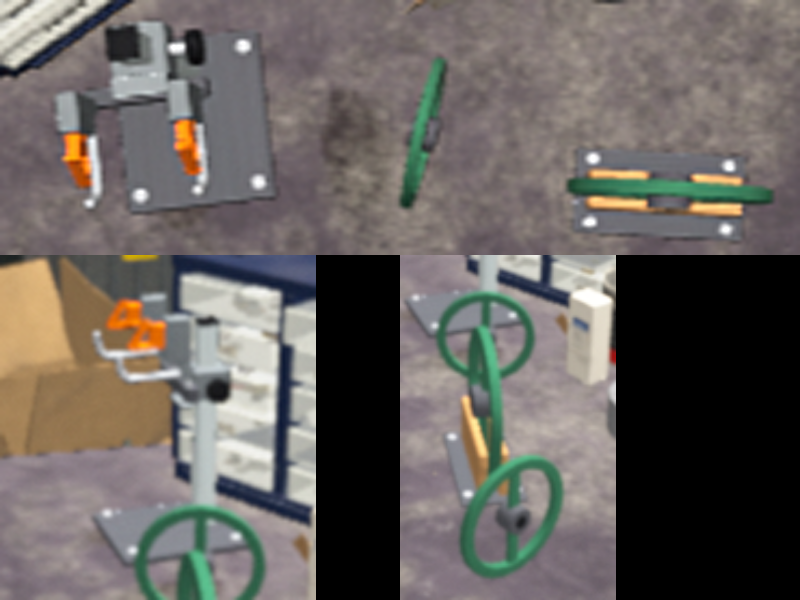

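The crop shows the hook tips at top-view pixels of about (145,200.7) and (174.5,197.2), and at about (223.8,137.8) and (231.8,147.2) in the side view. The cradle wheel is centred and upright. Next I'll triangulate the tips and fit the wheel.

```bash
cat >> h.py <<'E'
def ray(s,u,v):
    f=192/np.tan(np.radians(s['fov_y'])/2)
    d=rot(s['orientation'])@np.array([(u-s['cx'])/f,-(v-s['cy'])/f,-1]);return np.array(s['origin']),d/np.linalg.norm(d)
def tri(a,b):
    (o1,d1),(o2,d2)=a,b
    t=np.linalg.lstsq(np.c_[d1,-d2],o2-o1,rcond=None)[0]
    p,q=o1+t[0]*d1,o2+t[1]*d2;return (p+q)/2,np.linalg.norm(p-q)
def proj(s,p):
    f=192/np.tan(np.radians(s['fov_y'])/2)
    c=rot(s['orientation']).T@(np.array(p)-s['origin']);return s['cx']-f*c[0]/c[2],s['cy']+f*c[1]/c[2]
def delta(pos,yaw):
    o=robot.get_obs();R=rot(o['ee_rot']);T=rot([np.pi,0,yaw])
    print('rotvec',Ro.from_matrix(R.T@T).as_rotvec().round(3),'shift cm',(R.T@(np.array(pos)-o['tool_pos'])*100).round(2))
E
python3 - <<'E'
from h import *
from scipy.optimize import least_squares
t,s=robot.snapshot('top'),robot.snapshot('side')
for a,b in(((145,200.7),(223.8,137.8)),((174.5,197.2),(231.8,147.2))):
    p,e=tri(ray(t,*a),ray(s,*b));print('tip',p.round(4),e)
    o,d=ray(t,*a);print([ (o+d*(z-o[2])/d[2]).round(4) for z in(.23,.24)])
for n in('top','side'):
    d=np.load(n+'0.npz');P=d['P'];hsv=cv2.cvtColor(d['im'],cv2.COLOR_RGB2HSV)
    m=cv2.inRange(hsv,(55,90,30),(85,255,255))>0
    q=P[m];q=q[(abs(q[:,0]-.555)<.02)&(q[:,1]<-.09)&(q[:,1]>-.3)&(q[:,2]>.1)]
    l=np.polyfit(q[:,1],q[:,0],1);print(n,len(q),'x at y=-.195',np.polyval(l,-.195),'slope',l[0])
    r=np.hypot(q[:,1]+.195,q[:,2]-.091);q=q[r>.06]
    f=least_squares(lambda c:np.hypot(q[:,1]-c[0],q[:,2]-c[1])-c[2],[-.195,.091,.085],loss='soft_l1',f_scale=.003);print(f.x)
E
```

```text
tip [0.5492 0.2422 0.2349] 0.00020531503638210262
[array([0.5492, 0.2434, 0.23  ]), array([0.549 , 0.2409, 0.24  ])]
tip [0.5583 0.164  0.2291] 0.002035245248896665
[array([0.5573, 0.164 , 0.23  ]), array([0.557 , 0.1621, 0.24  ])]
top 216 x at y=-.195 0.5550552692843543 slope 0.07606827613715313
[-0.19873169  0.09276217  0.08284723]
side 356 x at y=-.195 0.5528343374181339 slope 0.06804345902288977
[-0.20674013  0.0991152   0.07396732]
```

Run:
```python
from h import *
delta([.5545,-.197,.25],1.499)
```

```text
rotvec [-1.000e-03 -1.000e-03 -1.049e+00] shift cm [ 41.37 -13.12  -4.5 ]
```

Call:
move_arm(deltas=[0,0,-0.12,4.5,-1.4,-1.5,-1,0,0,-0.24,9,-2.9,-3,-1,0,0,-0.36,13.5,-4.3,-4.5,-1,0,0,-0.48,18,-5.7,-4.5,-1,0,0,-0.6,22.5,-7.1,-4.5,-1,0,0,-0.72,27,-8.6,-4.5,-1,0,0,-0.84,31.5,-10,-4.5,-1,0,0,-0.95,36,-11.4,-4.5,-1])

```text
time: 1.0
tool_pos: [0.5148, -0.2345, 0.2504]
ee_rot: [-3.142, 0.0, 1.405]
wrist_force: [-0.2, -1.0, 0.4]
width: 0.0941
finger_force: 0.0
```

Run:
```python
from h import *
delta([.5545,-.197,.25],1.499)
```

```text
rotvec [-0.     0.    -0.094] shift cm [4.36 3.29 0.04]
```

Call:
move_arm(deltas=[0,0,-0.05,2.2,1.6,0,-1,0,0,-0.094,4.4,3.3,0,-1,0,0,-0.094,4.4,3.3,0,-1,0,0,-0.094,4.4,3.3,0,-1])

```text
time: 1.4
tool_pos: [0.5536, -0.1982, 0.25]
ee_rot: [-3.14, 0.0, 1.494]
wrist_force: [-0.1, -0.5, 0.3]
width: 0.0941
finger_force: 0.0
```

Run:
```python
from h import *
t=snap('top');s=snap('side');o=robot.get_obs();print(o['tool_pos'],o['ee_rot'])
a=cv2.resize(t['image'][150:230,250:350],(400,320),interpolation=2);b=cv2.resize(s['image'][160:300,210:330],(400,466),interpolation=2)
w=np.zeros((466,800,3),'u1');w[:320,:400]=a;w[:,400:]=b;cv2.imwrite('pics/c1.png',w[:,:,::-1])
delta([.5545,-.197,.149],1.499)
```

```text
[ 0.55308312 -0.19919729  0.25043825] [-3.14112388e+00  4.92527492e-04  1.49224202e+00]
rotvec [-0.     0.    -0.007] shift cm [ 0.24  0.13 10.14]
```

View pics/c1.png

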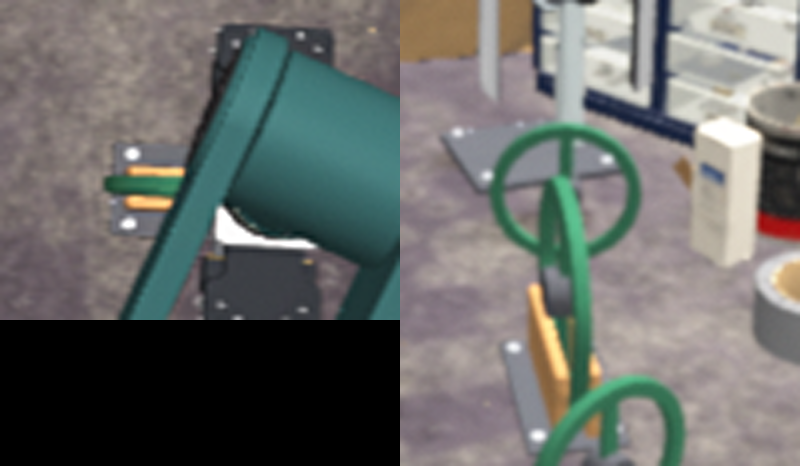

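The crop shows the open gripper body square over the cradle in the top view, and the wheel still standing in its slot in the side view. Descending now.

Call:
move_arm(deltas=[0,0,0,0.1,0.1,2,-1,0,0,0,0.1,0.1,4,-1,0,0,0,0.1,0.1,6,-1,0,0,0,0.1,0.1,8,-1,0,0,0,0.1,0.1,9.5,-1,0,0,0,0.1,0.1,10,-1,0,0,0,0.1,0.1,10,-0.2,0,0,0,0.1,0.1,10,0.4])

```text
time: 2.3
tool_pos: [0.5552, -0.198, 0.1516]
ee_rot: [3.14, 0.001, 1.493]
wrist_force: [-0.0, 0.7, -0.3]
width: 0.0813
finger_force: 0.0
```

Call:
move_arm(deltas=[0,0,0,0,0,0,0.6,0,0,0,0,0,0,0.7,0,0,0,0,0,0,0.8,0,0,0,0,0,0,0.9,0,0,0,0,0,0,1,0,0,0,0,0,0,1])

```text
time: 2.9
tool_pos: [0.5549, -0.1974, 0.1505]
ee_rot: [3.142, 0.0, 1.494]
wrist_force: [-0.0, 0.5, -0.5]
width: 0.0335
finger_force: 0.0
```

Call:
move_arm(deltas=[0,0,0,0,0,0,1,0,0,0,0,0,0,1,0,0,0,0,0,0,1,0,0,0,0,0,0,1,0,0,0,0,0,0,1,0,0,0,0,0,0,1])

```text
time: 3.5
tool_pos: [0.5548, -0.1975, 0.1505]
ee_rot: [3.142, 0.0, 1.494]
wrist_force: [-0.0, -0.2, -0.9]
width: 0.0118
finger_force: 30.0
```

Call:
move_arm(deltas=[0,0,0,0,0,-1,1,0,0,0,0,0,-2.5,1,0,0,0,0,0,-4.5,1,0,0,0,0,0,-6.5,1,0,0,0,0,0,-8.5,1,0,0,0,0,0,-11,1,0,0,0,0,0,-13.7,1,0,0,0,0,0,-13.7,1])

```text
time: 4.3
tool_pos: [0.5562, -0.1982, 0.2937]
ee_rot: [3.132, 0.004, 1.494]
wrist_force: [-0.3, -0.5, -2.0]
width: 0.0118
finger_force: 30.0
```

Run:
```python
from h import *
delta([.472,.193,.288],1.684)
print(robot.get_obs()['wrist_force'])
```

```text
rotvec [ 0.009  0.005 -0.19 ] shift cm [ 38.35 -11.42   0.32]
[-0.31379758 -0.50759739 -1.96981749]
```

Call:
move_arm(deltas=[0,0,-0.01,1.5,-0.5,0,1,0,0,-0.03,4,-1.2,0,1,0,0,-0.05,7,-2.1,0,1,0,0,-0.07,10,-3,0,1,0,0,-0.09,13,-3.9,0,1,0,0,-0.1,16,-4.8,0,1,0,0,-0.12,19,-5.7,0,1,0,0,-0.13,22,-6.6,0,1])

```text
time: 5.1
tool_pos: [0.5039, 0.0292, 0.2851]
ee_rot: [-3.137, -0.001, 1.625]
wrist_force: [-0.3, -0.3, -3.5]
width: 0.0119
finger_force: 30.0
```

Call:
move_arm(deltas=[0,0,-0.02,3,-0.6,0,1,0,0,-0.03,6,-1.2,0,1,0,0,-0.04,9,-1.8,0,1,0,0,-0.05,11.5,-2.3,0,1,0,0,-0.06,14,-2.8,0,1,0,0,-0.06,16,-3,0,1,0,0,-0.06,16,-3,0,1,0,0,-0.06,16,-3,0,1])

```text
time: 5.9
tool_pos: [0.4662, 0.1854, 0.2858]
ee_rot: [-3.138, 0.001, 1.685]
wrist_force: [-0.2, 0.5, -3.3]
width: 0.012
finger_force: 30.0
```

Run:
```python
from h import *
t=snap('top');s=snap('side');o=robot.get_obs();print(o['tool_pos'],o['ee_rot'],o['wrist_force'])
a=cv2.resize(t['image'][130:230,110:210],(400,400),interpolation=2);b=cv2.resize(s['image'][90:190,170:270],(400,400),interpolation=2)
cv2.imwrite('pics/c2.png',np.hstack([a,b])[:,:,::-1])
delta([.472,.193,.288],1.684)
```

```text
[0.46692492 0.18459154 0.28643645] [-3.13963897e+00  8.27682605e-04  1.68338592e+00] [-0.33331646 -0.8041681  -1.8934745 ]
rotvec [-0.002  0.001 -0.001] shift cm [ 0.78  0.6  -0.16]
```

View pics/c2.png

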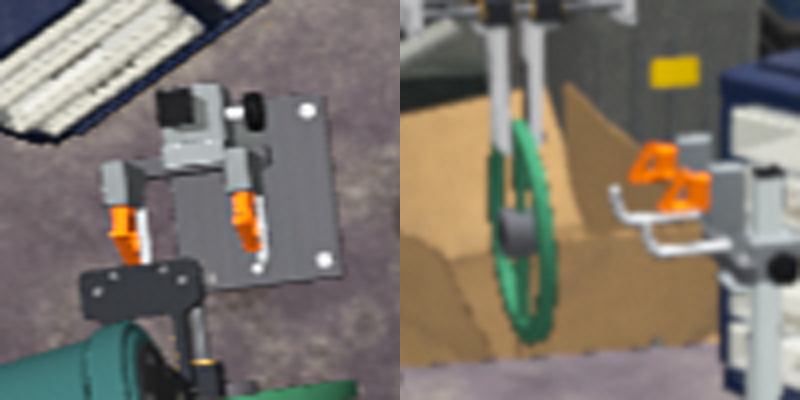

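The top view shows the gripper just short of the hooks. In the side view the rim hangs upright at about (520,230), on the robot's side of the hooks, which pass at mid-rim height. Aligning and entering.

Call:
move_arm(deltas=[0,0,0,0.8,1,-0.1,1,0,0,0,0.8,2.5,-0.1,1,0,0,0,0.8,4.5,-0.1,1,0,0,0,0.8,6.5,-0.1,1,0,0,0,0.8,8.2,-0.1,1,0,0,0,0.8,9.6,-0.1,1,0,0,0,0.8,10.5,-0.1,1,0,0,0,0.8,10.5,-0.1,1])

```text
time: 6.8
tool_pos: [0.5722, 0.2047, 0.2873]
ee_rot: [-3.14, 0.0, 1.683]
wrist_force: [-0.5, 0.3, -3.2]
width: 0.0118
finger_force: 30.0
```

Run:
```python
from h import *
t=snap('top');s=snap('side');o=robot.get_obs();print(o['tool_pos'],o['ee_rot'],o['wrist_force'])
a=cv2.resize(t['image'][150:220,120:190],(350,350),interpolation=2);b=cv2.resize(s['image'][105:180,205:280],(450,450),interpolation=2)
w=np.zeros((450,800,3),'u1');w[:350,:350]=a;w[:,350:]=b
cv2.imwrite('pics/c3.png',w[:,:,::-1])
delta([.570,.205,.288],1.684)
```

```text
[0.57091468 0.20480923 0.28821082] [-3.14074174e+00  4.76286745e-05  1.68339924e+00] [-0.40334806  0.59079541 -3.09830038]
rotvec [-0.001  0.    -0.001] shift cm [ 0.03 -0.09  0.02]
```

View pics/c3.png

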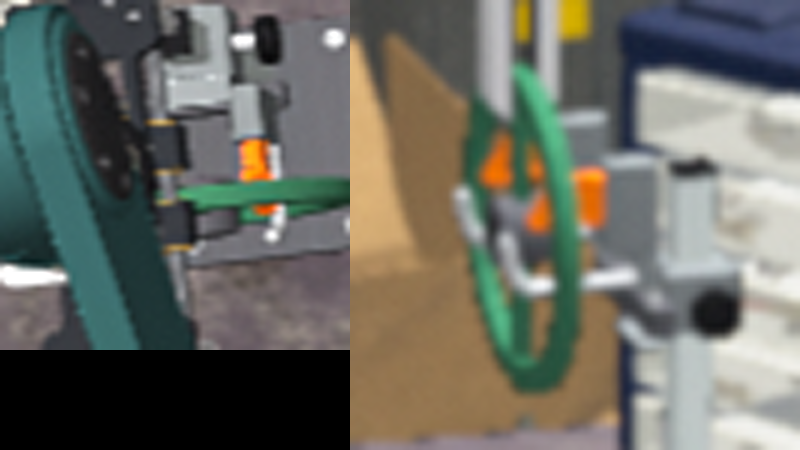

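The side view shows both hooks passing through the rim, with the rim between tips and catches. In the top view it sits about 1.5 mm too far back, with the rim centre at (255,197) and the tip at (273,235). I'll correct that and descend.

Call:
move_arm(deltas=[0,0,0,0,-0.2,0,1,0,0,0,0,-0.2,0.4,1,0,0,0,0,-0.2,0.8,1,0,0,0,0,-0.2,1.2,1,0,0,0,0,-0.2,1.6,1,0,0,0,0,-0.2,2,1,0,0,0,0,-0.2,2.3,1,0,0,0,0,-0.2,2.3,1])

```text
time: 7.7
tool_pos: [0.5685, 0.2047, 0.2648]
ee_rot: [-3.14, 0.0, 1.684]
wrist_force: [-1.5, 0.6, -2.4]
width: 0.0118
finger_force: 30.0
```

Call:
move_arm(deltas=[0,0,0,0,0,0.2,1,0,0,0,0,0,0.4,1,0,0,0,0,0,0.6,1,0,0,0,0,0,0.8,1,0,0,0,0,0,1,1,0,0,0,0,0,1.2,1,0,0,0,0,0,1.2,1])

```text
time: 8.4
tool_pos: [0.5681, 0.2047, 0.2542]
ee_rot: [-3.141, -0.0, 1.684]
wrist_force: [-5.6, -0.5, 4.4]
width: 0.0115
finger_force: 30.0
```

Call:
move_arm(deltas=[0,0,0,0,0,0.2,1,0,0,0,0,0,0.4,1,0,0,0,0,0,0.6,1,0,0,0,0,0,0.8,1,0,0,0,0,0,0.8,1])

```text
time: 8.9
tool_pos: [0.5674, 0.2047, 0.2465]
ee_rot: [-3.139, -0.0, 1.684]
wrist_force: [-7.3, -0.4, 3.4]
width: 0.0118
finger_force: 30.0
```

Call:
move_arm(deltas=[0,0,0,0,0,0.2,1,0,0,0,0,0,0.4,1,0,0,0,0,0,0.6,1,0,0,0,0,0,0.8,1,0,0,0,0,0,0.8,1])

```text
time: 9.4
tool_pos: [0.5666, 0.2045, 0.236]
ee_rot: [-3.135, 0.001, 1.684]
wrist_force: [-8.6, -0.9, 0.2]
width: 0.0116
finger_force: 30.0
```

Call:
move_arm(deltas=[0,0,0,0,0.1,0.2,1,0,0,0,0,0.2,0.4,1,0,0,0,0,0.2,0.6,1,0,0,0,0,0.2,0.7,1,0,0,0,0,0.2,0.7,1])

```text
time: 9.9
tool_pos: [0.5683, 0.2045, 0.2283]
ee_rot: [-3.133, 0.001, 1.684]
wrist_force: [-7.5, -1.8, -3.9]
width: 0.0118
finger_force: 30.0
```

Call:
move_arm(deltas=[0,0,0,0,0,0.2,1,0,0,0,0,0,0.4,1,0,0,0,0,0,0.6,1,0,0,0,0,0,0.6,1])

```text
time: 10.3
tool_pos: [0.5717, 0.2049, 0.2233]
ee_rot: [3.141, 0.0, 1.684]
wrist_force: [-0.7, -0.5, -3.1]
width: 0.0119
finger_force: 30.0
```

Call:
move_arm(deltas=[0,0,0,0,-0.1,0.15,1,0,0,0,0,-0.1,0.3,1,0,0,0,0,-0.1,0.4,1,0,0,0,0,-0.1,0.4,1])

```text
time: 10.7
tool_pos: [0.5701, 0.2048, 0.2203]
ee_rot: [3.141, 0.0, 1.684]
wrist_force: [0.1, -0.0, -3.3]
width: 0.0118
finger_force: 30.0
```

Call:
move_arm(deltas=[0,0,0,0,0,0.1,1,0,0,0,0,0,0.2,1,0,0,0,0,0,0.2,1])

```text
time: 11.0
tool_pos: [0.5701, 0.2049, 0.2185]
ee_rot: [3.141, -0.0, 1.684]
wrist_force: [0.4, -1.1, -2.8]
width: 0.0117
finger_force: 30.0
```

Call:
move_arm(deltas=[0,0,0,0,0,0.1,1,0,0,0,0,0,0.2,1,0,0,0,0,0,0.2,1])

```text
time: 11.3
tool_pos: [0.5703, 0.205, 0.2169]
ee_rot: [3.14, -0.0, 1.684]
wrist_force: [0.2, 0.7, -0.5]
width: 0.0117
finger_force: 30.0
```

Call:
move_arm(deltas=[0,0,0,0,0,0.1,1,0,0,0,0,0,0.15,1,0,0,0,0,0,0.15,1])

```text
time: 11.6
tool_pos: [0.5703, 0.205, 0.2156]
ee_rot: [3.14, -0.0, 1.684]
wrist_force: [0.8, 1.0, 0.6]
width: 0.0115
finger_force: 30.0
```

Run:
```python
from h import *
t=snap('top');s=snap('side');o=robot.get_obs();print(o['tool_pos'],o['ee_rot'],o['wrist_force'])
a=cv2.resize(t['image'][150:220,120:190],(350,350),interpolation=2);b=cv2.resize(s['image'][105:180,205:280],(450,450),interpolation=2)
w=np.zeros((450,800,3),'u1');w[:350,:350]=a;w[:,350:]=b
cv2.imwrite('pics/c4.png',w[:,:,::-1])
np.save('s_seat.npy',s['image'])
```

```text
[0.57030811 0.20500069 0.21557363] [ 3.14013346e+00 -3.07418717e-04  1.68379150e+00] [-0.09936017  0.41104361  0.78549752]
```

View pics/c4.png

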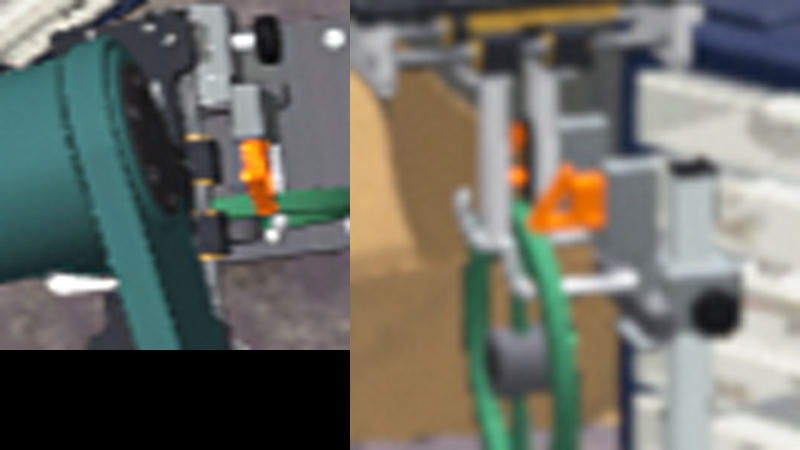

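Both catches project forward over the rim. The near nose is at (540,215) in the side view above the rim top, and the rim rests in the valley at (520,280). A slight extra press, then the pull test.

Call:
move_arm(deltas=[0,0,0,0,0,0.1,1,0,0,0,0,0,0.15,1,0,0,0,0,0,0.15,1])

```text
time: 12.0
tool_pos: [0.5703, 0.2049, 0.2142]
ee_rot: [3.14, -0.0, 1.684]
wrist_force: [1.0, 0.9, 4.3]
width: 0.0115
finger_force: 30.0
```

Call:
move_arm(deltas=[0,0,0,0,0,-0.2,1,0,0,0,0,0,-0.4,1,0,0,0,0,0,-0.6,1,0,0,0,0,0,-0.8,1,0,0,0,0,0,-1,1,0,0,0,0,0,-1.1,1,0,0,0,0,0,-1.1,1])

```text
time: 12.7
tool_pos: [0.5694, 0.2047, 0.2237]
ee_rot: [-3.139, 0.0, 1.684]
wrist_force: [0.1, 0.6, -4.1]
width: 0.0113
finger_force: 30.0
```

Call:
move_arm(deltas=[0,0,0,0,0,-0.1,1,0,0,0,0,0,-0.2,1,0,0,0,0,0,-0.3,1,0,0,0,0,0,-0.3,1])

```text
time: 13.1
tool_pos: [0.5694, 0.2051, 0.2264]
ee_rot: [-3.139, -0.0, 1.684]
wrist_force: [-0.5, 0.1, -8.0]
width: 0.0118
finger_force: 30.0
```

Call:
move_arm(deltas=[0,0,0,0,0,-0.1,1,0,0,0,0,0,-0.2,1,0,0,0,0,0,-0.2,1,0,0,0,0,0,-0.2,1,0,0,0,0,0,-0.2,1])

```text
time: 13.6
tool_pos: [0.5695, 0.2049, 0.2286]
ee_rot: [-3.14, -0.0, 1.684]
wrist_force: [-0.8, 1.9, -12.9]
width: 0.0116
finger_force: 30.0
```

Run:
```python
from h import *
s=snap('side');t=snap('top');o=robot.get_obs();print(o['tool_pos'],o['wrist_force'])
# vertical shift of the right catch (orange) between seated and pulled
def c(im):
    m=cv2.inRange(cv2.cvtColor(im,cv2.COLOR_RGB2HSV),(5,180,120),(20,255,255));m[:, :235]=0;m[:,260:]=0;m[160:]=0;m[:120]=0
    v,u=np.nonzero(m);return u.mean(),v.mean(),len(u)
print(c(np.load('s_seat.npy')),c(s['image']))
P=cloud(s)
print(np.array(proj(s,[.57,.165,.25]))-proj(s,[.57,.165,.255]))
b=cv2.resize(s['image'][105:180,205:280],(450,450),interpolation=2);cv2.imwrite('pics/c5.png',b[:,:,::-1])
```

```text
[0.5694909 0.2049338 0.2287555] [ -2.20180385   1.90257817 -13.42206757]
(np.float64(241.4878048780488), np.float64(138.35365853658536), 82) (np.float64(241.3375), np.float64(136.7375), 80)
[0.00701236 1.60557046]
```

View pics/c5.png

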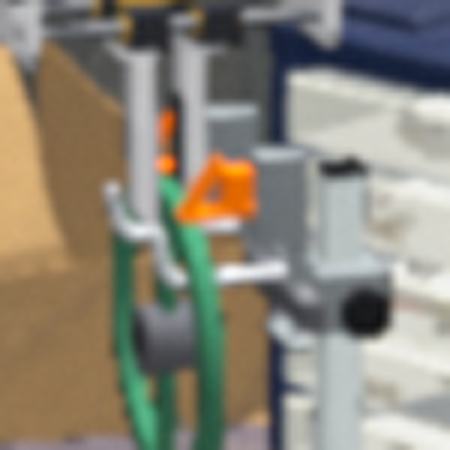

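The rim is up against both shut catches. The catch moved up 1.6 px, about 5 mm from the seated position, so the float is about +4 mm, which matches the 10 N pull. Now lowering.

Call:
move_arm(deltas=[0,0,0,0,0,0.2,1,0,0,0,0,0,0.4,1,0,0,0,0,0,0.6,1,0,0,0,0,0,0.8,1,0,0,0,0,0,1,1,0,0,0,0,0,1.15,1,0,0,0,0,0,1.25,1,0,0,0,0,0,1.25,1])

```text
time: 14.5
tool_pos: [0.5706, 0.2045, 0.2176]
ee_rot: [3.14, 0.0, 1.683]
wrist_force: [1.2, -1.0, -2.5]
width: 0.0119
finger_force: 30.0
```

Call:
move_arm(deltas=[0,0,0,0,0,0.1,1,0,0,0,0,0,0.18,1,0,0,0,0,0,0.18,1,0,0,0,0,0,0.18,1])

```text
time: 14.9
tool_pos: [0.5705, 0.2049, 0.2159]
ee_rot: [3.14, -0.0, 1.684]
wrist_force: [2.2, -0.8, 0.9]
width: 0.0116
finger_force: 30.0
```

Fully supported by the hook. Opening partway.

Call:
move_arm(deltas=[0,0,0,0,0,0,0.7,0,0,0,0,0,0,0.6,0,0,0,0,0,0,0.5,0,0,0,0,0,0,0.4,0,0,0,0,0,0,0.3,0,0,0,0,0,0,0.3,0,0,0,0,0,0,0.3])

```text
time: 15.6
tool_pos: [0.5699, 0.2048, 0.2151]
ee_rot: [-3.141, 0.0, 1.684]
wrist_force: [-1.0, -0.2, 0.4]
width: 0.033
finger_force: 0.0
```

Call:
move_arm(deltas=[0,0,0,0,0,-0.7,0.3,0,0,0,0,0,-1.7,0.3,0,0,0,0,0,-3,0.3,0,0,0,0,0,-4.5,0.3,0,0,0,0,0,-6.5,0.3,0,0,0,0,0,-9,0.3,0,0,0,0,0,-11.5,0.3,0,0,0,0,0,-14,0.3])

```text
time: 16.4
tool_pos: [0.5699, 0.2048, 0.3579]
ee_rot: [3.139, -0.0, 1.684]
wrist_force: [0.3, -0.4, 0.8]
width: 0.033
finger_force: 0.0
```

Call:
move_arm(deltas=[0,0,0,0,-2,0,0.3,0,0,0,0,-5,0,0.3,0,0,0,0,-9,0,0.3,0,0,0,0,-13,0,0.3,0,0,0,0,-16,0,0.3,0,0,0,0,-18,0,0.3,0,0,0,0,-18,0,0.3,0,0,0,0,-18,0,0.3])

```text
time: 17.2
tool_pos: [0.3915, 0.1846, 0.3566]
ee_rot: [3.138, -0.0, 1.684]
wrist_force: [0.5, -0.2, 0.1]
width: 0.0329
finger_force: 0.0
```

Call:
move_arm(deltas=[0,0,0,0,0,0,0.3,0,0,0,0,0,0,0.3,0,0,0,0,0,0,0.3,0,0,0,0,0,0,0.3,0,0,0,0,0,0,0.3,0,0,0,0,0,0,0.3,0,0,0,0,0,0,0.3,0,0,0,0,0,0,0.3])

```text
time: 18.0
tool_pos: [0.3911, 0.1845, 0.3552]
ee_rot: [3.141, 0.0, 1.684]
wrist_force: [0.0, 0.1, -0.9]
width: 0.0332
finger_force: 0.0
```

Run:
```python
from h import *
t=snap('top');s=snap('side')
a=cv2.resize(t['image'][140:220,120:200],(350,350),interpolation=2);b=cv2.resize(s['image'][105:205,195:295],(450,450),interpolation=2)
w=np.zeros((450,800,3),'u1');w[:350,:350]=a;w[:,350:]=b
cv2.imwrite('pics/c6.png',w[:,:,::-1])
```

```text
(no output)
```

View pics/c6.png

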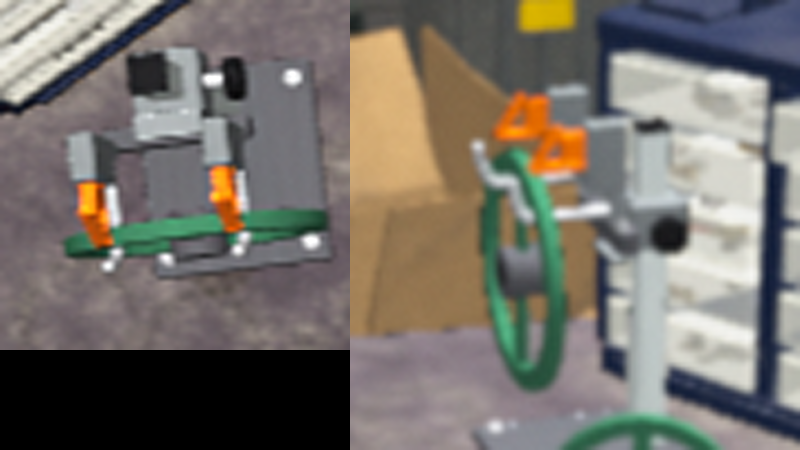

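The wheel hangs across both hooks (tips at (108,262) and (240,245)), both orange catches reach out over the rim, and the gripper is clear. Handing in.

```bash
python3 -c "
from bench import robot
print(robot.close_job())"
```

```text
the job is handed in; nothing more can be done
None
```

The job is handed in: the wheel hangs freely on the twin J-hook with both catches shut above the rim, the pull test raised the hook to about +4 mm at roughly 10 N before release, and every force reading stayed below 15 N.

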